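Pack up the calligraphy kit box

TASK

Pack up the calligraphy kit: put the long wooden pen case, the white paint jar and the dropper ink bottle into the open wooden box, next to the square ink bottle that already stands in it. It is a close fit, so all four must end side by side inside the box, each standing squarely on the box's floor (bottles and jar upright, the case flat on its base along the box), with nothing stacked, leaning or sitting on a wall. Set things down rather than dropping them, do not tip the square bottle over, and leave the other things on the table where they are.

Things in the scene. Friction and masses are not known exactly. Their poses are not given: they have to be found in the camera images.
- kit_box: Open wooden box, fixed, any yaw. Outside 129 (its x) x 194 (its y) x 40 mm high; walls 8 mm; inside 113 x 178 mm, centred; floor's upper face 8 mm above the table, walls 32 mm above it. Origin: centre of underside, on the table; z up. Holds the pen case along its -x side and the square bottle, dropper bottle and jar in a row along its +x side, about 3 mm between neighbours.
- square_bottle: Square black ink bottle already standing in the box, in its +x, -y corner (about 3 mm from both walls, sides parallel to the box). Body 54 x 54 mm, 50 mm high, then a neck and a round black cap, 34 mm diameter, from 62 to 86 mm. 0.2 kg, loose: it may be slid up to the walls. Origin: centre of the underside; z up.
- dropper_bottle: Round black ink bottle with a dropper top, standing on the table. Body 56 mm diameter, shoulder 46 to 52 mm high, ribbed black collar of 30 mm diameter from 57 to 84 mm, then a bulb of 19 mm diameter up to 105 mm (all rigid). About 0.16 kg. Can be carried by the collar. Origin: centre of the underside; z up.
- paint_jar: Plain white round paint jar standing on the table, body 55 mm diameter, white screw lid 56 mm diameter from 66 to 90 mm (its top). About 0.26 kg. Can be carried by the lid. Origin: centre of the underside; z up.
- pen_case: Closed wooden pen case lying on the table, 46 (its x) x 168 (its y) x 54 mm high, lid shut, facing up; brass catch on its -x side. About 0.28 kg, balanced at its middle. May go in either way round. In the box its top is 22 mm above the walls, lower than the caps and the jar's lid, so it goes in most easily before the round things. Origin: centre of the underside; z up.
- rinse_mug: Bystander: white mug, 80 mm diameter, 90 mm high, handle towards its +y, loose. Origin: centre of the underside.
- eraser: Bystander: cream eraser block, 62 x 36 x 16 mm, loose. Origin: centre of the underside.
- ruler: Bystander: steel ruler lying on the table, 30 (x) x 300 (y) x 4 mm, loose. Origin: centre of the underside.
- brush: Bystander: paint brush lying on the table along its x, about 190 mm long, 9 mm thick, loose. Origin: near its middle, on the table.
- palette: Bystander: round white palette with paint wells, 88 mm diameter, 12 mm high, loose. Origin: centre of the underside.
Things that resemble listed ones, but are neither listed nor needed, are in the scene too. What is meant by the paint_jar is not pink, and is the smaller of those in its own colour. What is shaped like the dropper_bottle but yellow is not meant.

How it is judged:
By the outcome, as a careful person would: the job done as asked, in the order asked, and still so for the second after the job is handed in, with the robot touching nothing.
It also fails if it takes over 72 s, if anything falls off the work surface, if the arm or the gripper's body presses on something with over 40 N, if the wrist force passes 120 N, or if a joint passes its speed limit or range.

ROBOT

A 7-joint arm with a two-finger parallel gripper is mounted at the origin on the work surface. World frame = base frame: x ahead of the robot, y to its left, z up, the work surface at z = 0. Lengths are in mm, angles in rad, forces in N, time in s.
With the tool pointing down it reaches from about 350 to 775 mm from the base axis. Payload 3.1 kg.
Tool frame: the origin (TCP) lies at the very end of the fingers, on their centre line; the grasp point (between the pads) lies manip.hold_point_z behind it (manip.hold_point_z is the distance from the TCP to the grasp point, in mm); x points along the fingers, y is the direction in which the jaws open and shut, and the axes are right-handed (so a half turn about x gives the same grasp; the last joint's range is limited). The gripper opens to 85 mm and grips with 20 to 120 N. Pads are 22 mm wide; open, the fingers measure 114 mm over their backs; the gripper's body (76 mm by 85 mm) begins 54 mm behind the grasp point. The pads swing forward as they close: fully open they stand 13 mm farther back than shut.
Start: joints at [-1.302, 0.311, 0.014, 1.512, -0.004, 1.319, -0.027], TCP at [168.174, 523.674, 231.304] pointing down, gripper open.
Joint ranges: [-2.7, 2.7], [-0.3, 1.91], [-1.27, 1.3], [0.12, 2.57], [-1.44, 4.58], [0.2, 2.03], [-3.05, 3.05]. Speed limits (rad/s): [2.79, 2.79, 3.14, 3.14, 3.14, 3.14, 3.14].

INTERFACE

Orientations are given as a unit quaternion [w, x, y, z].
In Python, from workcell import monitor, viewer, manip, finder gives the robot as it stands.
- The arm moves only by the tool jog_arm, never from a script. Its arguments are lists of equal length, an entry for each row: "offset": the shift along the tool's x, y, z in mm, a list of three; "dr": the turn, a rotation vector about the tool's x, y, z in degrees, a list of three. A call has 1 to 10 rows; each row shifts and turns the commanded pose from where the row before left it, along the tool's axes as they then stand; what a row does not reach is not made up. A row lasts 1/12 s, in which the tool goes at most 41.7 mm and 7.16 degrees, less where a joint would pass 70% of its speed; a pose out of reach is approached as far as the arm can. A call with a gripper value outside its range is refused whole. "gripper" is the closure, from 0 (fully open) to 1 (shut), set as the call begins (left out, the last holds). The fingers move at their own pace and stop on an object; the grip force is fixed at half the most. Time passes only in rows, so rows that do not move let the fingers close. It gives the time, the measured TCP pose, the force and the opening at its end, in the units of the state.
- monitor.state(): the state, without advancing time (a new reading comes with each control period).
- viewer.snapshot(name): name is "scene" or "top"; returns a dict with "pixels" (420x560x3 uint8, red, green, blue), "fx", "fy", "cx", "cy" (pixels), "k1" (the pictures are not rectified: a ray, as slopes to the right and down, at radius r is drawn at 1 + k1 r^2 times it, then the intrinsics apply), "rvec" (rotation vector, rad) and "tvec" (3), from world to camera coordinates, as OpenCV has them. Camera axes: x right, y down, z forward; pixel columns grow to the right and rows downward; lengths in mm; the calibration is good to about 2 mm. A picture is of the moment at which its call begins. There is no depth.
- manip.sign_off(): hands the job in, once; it reports no verdict.
Trained networks look in a picture, given as the dict that the camera call returned (one of the last four; its "shot" number tells which), for a name from the list of things; names that differ only in an ending like _2 or _b are one class to them, and where a whole thing is asked for, a point or a joint stands for the part that bears it (a point fixed in the world has none). Each returns a list of dicts, best first, with "confidence" (0 to 1); they miss things now and then, are a little off and sometimes report something else, mostly with a low value. They report only what shows in the picture. A call takes as long as a camera call. They do not tell look-alikes from the thing itself.
- finder.outline_of(picture, thing): "pixels" (420x560 bool, what is visible of it) and "box" ([left, top, right, bottom] in pixels, round what is visible of it).
- finder.spot_point(picture, thing): "point" ([column, row] in pixels: a listed point, or the origin of a listed thing).
The state is a dict: "clock": time; "joints": joint angles; "joint_vel": joint speeds; "effort": joint torques, N m; "tcp_pos": TCP position; "orientation": TCP orientation; "contact_force": force on the tool from outside, world axes, zero at the start; "ft_torque": the same for the moment, N m; "finger_gap": finger opening in mm.
Only numpy, scipy, OpenCV 4.12 (cv2) and the standard library are available. Lean on these libraries where they do the work, as an engineer would, in place of code of your own. Each camera call takes 0.05 s, during which the arm holds its last target. There are 200 camera calls.

## Working session

There is one attempt and no reset: what is moved stays moved. The work goes in short steps, Python scripts to look and compute and a tool call to move; the robot and the scene stay as the last step left them, time stands still between calls to the robot, and variables do not carry over. Pictures are saved under pics/ and viewed, about 8 in all and at most 12, crops included, and the job is handed in when it is done.

Besides the shell and the picture viewer there is one more tool, called after "Emit:" as a command line: name --argument value ..., lists and objects as JSON in quotes. jog_arm: Moves the arm, as the interface text tells. Its arguments: {"type":"object","properties":{"offset":{"type":"array","items":{"type":"array","items":{"type":"number"}}},"dr":{"type":"array","items":{"type":"array","items":{"type":"number"}}},"gripper":{"type":"number"}},"required":["offset","dr"]}

```bash
mkdir -p pics; ls; cat > h.py <<'E'
import numpy as np, cv2
from scipy.spatial.transform import Rotation as R
from workcell import monitor, viewer, manip, finder
def snap(n,save=None):
    p=viewer.snapshot(n)
    if save: cv2.imwrite('pics/'+save,np.ascontiguousarray(p['pixels'][:,:,::-1]))
    return p
def ray(p,uv):
    d=np.array([(uv[0]-p['cx'])/p['fx'],(uv[1]-p['cy'])/p['fy']]); s=d.copy()
    for _ in range(30): s=d/(1+p['k1']*(s@s))
    M=cv2.Rodrigues(np.array(p['rvec'],float))[0]
    return -M.T@np.array(p['tvec']).ravel(), M.T@np.array([*s,1.])
def onz(p,uv,z):
    o,d=ray(p,uv); return (o+d*(z-o[2])/d[2])[:2]
def proj(p,X):
    X=np.atleast_2d(X); M=cv2.Rodrigues(np.array(p['rvec'],float))[0]
    c=X@M.T+np.array(p['tvec']).ravel(); s=c[:,:2]/c[:,2:]
    s=s*(1+p['k1']*(s**2).sum(1,keepdims=True))
    return s*[p['fx'],p['fy']]+[p['cx'],p['cy']]
E
python3 - <<'E'
from h import *
np.set_printoptions(precision=3,suppress=True)
print(manip.hold_point_z, monitor.state())
for n in('scene','top'):
    p=snap(n,n+'1.png'); print(n,p['fx'],p['k1'],ray(p,(p['cx'],p['cy'])))
    for t in 'kit_box square_bottle dropper_bottle paint_jar pen_case rinse_mug eraser ruler brush palette'.split():
        for r in finder.outline_of(p,t):
            print(t,'%.2f'%r['confidence'],np.array(r['box']))
        for r in finder.spot_point(p,t):
            print('   pt','%.2f'%r['confidence'],np.array(r['point']),onz(p,r['point'],8 if t=='square_bottle' else 0))
E
```

```text
pics
18.700000000000003 {'clock': 0.0, 'joints': array([-1.302,  0.312,  0.014,  1.513, -0.004,  1.319, -0.027]), 'joint_vel': array([ 0.001,  0.001,  0.001, -0.001, -0.   ,  0.001, -0.001]), 'effort': array([ -0.   , -37.991,   0.146, -23.06 ,   0.012,   0.014,  -0.   ]), 'tcp_pos': array([167.963, 522.958, 230.236]), 'orientation': array([ 0.698,  0.109,  0.699, -0.11 ]), 'contact_force': array([-0.129, -0.929, -0.163]), 'ft_torque': array([ 0.021,  0.055, -0.023]), 'finger_gap': 85.14693611966523}
scene 457.7161224063036 -0.03915564260887942 (array([1604.704, -169.635,  913.68 ]), array([-0.762,  0.091, -0.642]))
kit_box 0.97 [260.2 184.6 328.3 224.8]
   pt 0.79 [293.  208.1] [535.897  13.446]
   pt 0.21 [274.2 214.1] [554.643 -47.858]
square_bottle 0.74 [263.1 189.7 287.3 212.4]
   pt 0.78 [274.1 213.7] [561.954 -48.974]
   pt 0.57 [188.6 234.4] [ 612.975 -305.977]
dropper_bottle 0.97 [177.4 209.  197.9 244.4]
dropper_bottle 0.71 [212.4 210.4 235.8 245.8]
   pt 0.96 [220.  239.9] [ 641.909 -217.081]
   pt 0.69 [190.2 235.2] [ 608.396 -302.506]
paint_jar 0.94 [211.  168.8 239.6 21
[... 1398 characters left out ...]
r 0.59 [360.3 225.6 386.9 252.8]
   pt 0.77 [371.6 242. ] [ 449.185 -311.348]
   pt 0.68 [328.5 227.4] [ 489.709 -200.789]
   pt 0.64 [411.2 239.2] [ 454.419 -415.583]
pen_case 0.90 [107.5 191.9 158.2 257.4]
   pt 0.87 [135.7 224.6] [506.441 300.291]
rinse_mug 0.84 [181.3 100.3 214.  146.6]
   pt 0.80 [199.7 131.7] [757.832 136.154]
eraser 0.70 [403.3 183.5 423.7 211.3]
   pt 0.58 [412.9 197.3] [ 566.124 -428.579]
ruler 0.60 [ 67.5 140.7 185.5 164.2]
   pt 0.74 [126.9 153.9] [698.764 330.277]
brush 0.58 [ 96.8 256.8 143.  313.4]
   pt 0.80 [118.1 289.6] [340.002 339.795]
palette 0.91 [296.5 262.2 332.7 296.7]
palette 0.33 [106.8 192.5 160.5 256.4]
   pt 0.58 [314.7 281.2] [ 351.454 -159.63 ]
```

View pics/top1.png

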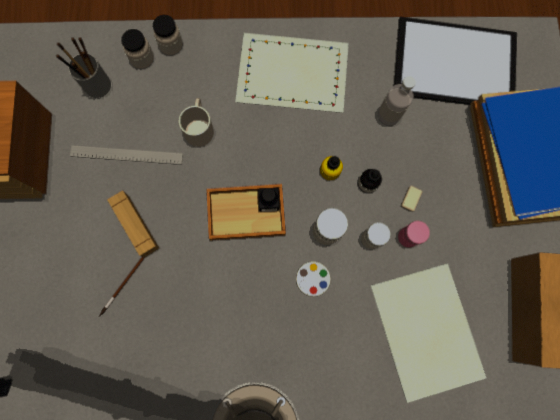

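View pics/scene1.png

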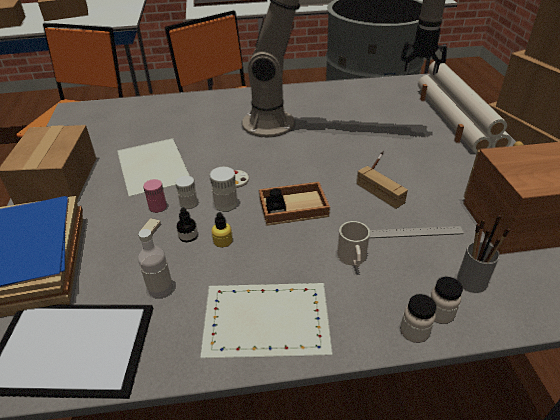

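Top view: box with bottle at (246,211), case at (131,223), small white jar at (378,234) next to the pink one (417,233) and a bigger white one (332,224), black dropper at (371,180) and a yellow one (332,167). The scene view agrees. Next I refine the poses by fitting silhouettes in both cameras.

```bash
cat > fit.py <<'E'
from h import *
from scipy.optimize import minimize
S=4
def cuboid(a,b,h): return [[(sx*a/2,sy*b/2,z) for sx in(-1,1) for sy in(-1,1) for z in(0,h)]]
def cyl(d,z0,z1):
    t=np.linspace(0,2*np.pi,32); return [(d/2*np.cos(x),d/2*np.sin(x),z) for x in t for z in(z0,z1)]
M={'kit_box':cuboid(129,194,40),'pen_case':cuboid(46,168,54),
 'paint_jar':[cyl(55,0,66)+cyl(56,66,90)],'dropper_bottle':[cyl(56,0,46)+cyl(30,57,58),cyl(30,57,84),cyl(19,84,105)]}
def render(p,parts,x,z0=0):
    c,s=np.cos(x[2]),np.sin(x[2]); m=np.zeros((420*S,560*S),np.uint8)
    for P in parts:
        P=np.array(P); W=np.c_[c*P[:,0]-s*P[:,1]+x[0],s*P[:,0]+c*P[:,1]+x[1],P[:,2]+z0]
        u=((proj(p,W)+.5)*S-.5)
        cv2.fillConvexPoly(m,cv2.convexHull(np.round(u*16).astype(np.int32)),1,shift=4)
    return cv2.resize(m.astype(np.float32),(560,420),interpolation=cv2.INTER_AREA)
def cost(x,parts,obs,z0): return sum(np.abs(render(p,parts,x,z0)-m).sum()/m.sum() for p,m in obs)
def fit(name,obs,x0,yaw=True,z0=0):
    f=lambda q:cost([q[0],q[1],q[2]/100 if yaw else 0],M[name],obs,z0)
    s=np.array([[x0[0],x0[1],x0[2]*100]]*4)+np.array([[0,0,0],[12,0,0],[0,12,0],[0,0,8]])
    if not yaw:
        f2=lambda q:f([q[0],q[1],0]); r=minimize(f2,s[0,:2],method='Nelder-Mead',options=dict(initial_simplex=s[:3,:2],xatol=.05,fatol=1e-5)); return r.x,r.fun
    r=minimize(f,s[0],method='Nelder-Mead',options=dict(initial_simplex=s,xatol=.05,fatol=1e-5)); return r.x/[1,1,100],r.fun
def mask(p,name,near):
    best=min(finder.outline_of(p,name),key=lambda r:np.hypot((r['box'][0]+r['box'][2])/2-near[0],(r['box'][1]+r['box'][3])/2-near[1]),default=None)
    return best
E
python3 - <<'E'
from fit import *
np.set_printoptions(precision=3,suppress=True)
near={'kit_box':[(294,205),(246,211)],'pen_case':[(381,186),(132,224)],'paint_jar':[(187,194),(378,236)],'dropper_bottle':[(187,227),(371,181)]}
x0={'kit_box':(537,17,0.),'pen_case':(504,300,.5),'paint_jar':(465,-310,0),'dropper_bottle':(603,-305,0)}
ps=[snap('scene'),snap('top')]
for n in near:
    obs=[]
    for i,p in enumerate(ps):
        b=mask(p,n,near[n][i])
        m=b['pixels'].astype(np.float32)
        if n=='kit_box':
            u=cv2.convexHull(np.argwhere(m>0)[:,::-1].astype(np.int32)); mm=np.zeros((420,560),np.uint8); cv2.fillConvexPoly(mm,u,1); m=mm.astype(np.float32)
        obs.append((p,m)); 
    yaw=n in('kit_box','pen_case')
    print(n,'both',fit(n,obs,x0[n],yaw),'scene',fit(n,obs[:1],x0[n],yaw),'top',fit(n,obs[1:],x0[n],yaw))
vis=[]
for p,n,c in((ps[0],'s',(255,170,160,50)),(ps[1],'t',(190,170,110,80)),):
    pass
im=ps[1]['pixels'][:,:,::-1]; a=cv2.resize(im[175:250,198:298],(800,600),interpolation=cv2.INTER_CUBIC)
cv2.imwrite('pics/boxtop.png',a)
im0=ps[0]['pixels'][:,:,::-1]; cv2.imwrite('pics/case.png',np.vstack([cv2.resize(im0[160:210,340:420],(480,300),interpolation=cv2.INTER_CUBIC),cv2.resize(im[185:265,95:223],(480,300),interpolation=cv2.INTER_CUBIC)]))
o=R.from_quat(np.roll(monitor.state()['orientation'],-1)).as_matrix(); print(o)
E
```

```text
kit_box both (array([531.259,  14.31 ,   0.06 ]), np.float64(0.10256327688694)) scene (array([533.283,  15.399,   0.069]), np.float64(0.06070736423134804)) top (array([530.253,  13.771,   0.054]), np.float64(0.03572501242160797))
pen_case both (array([503.6  , 300.535,  -1.031]), np.float64(0.11287618428468704)) scene (array([505.15 , 299.813,  -1.032]), np.float64(0.04852815717458725)) top (array([501.603, 299.448,   2.1  ]), np.float64(0.05800484120845795))
paint_jar both (array([ 457.101, -308.94 ]), np.float64(0.16179396212100983)) scene (array([ 456.581, -308.417]), np.float64(0.05457746610045433)) top (array([ 457.484, -310.545]), np.float64(0.08936215937137604))
dropper_bottle both (array([ 606.823, -309.161]), np.float64(0.21965861320495605)) scene (array([ 607.065, -309.105]), np.float64(0.14687499403953552)) top (array([ 606.651, -309.794]), np.float64(0.06754912436008453))
[[ 0.     0.306  0.952]
 [ 0.     0.952 -0.306]
 [-1.     0.     0.   ]]
```

View pics/case.png

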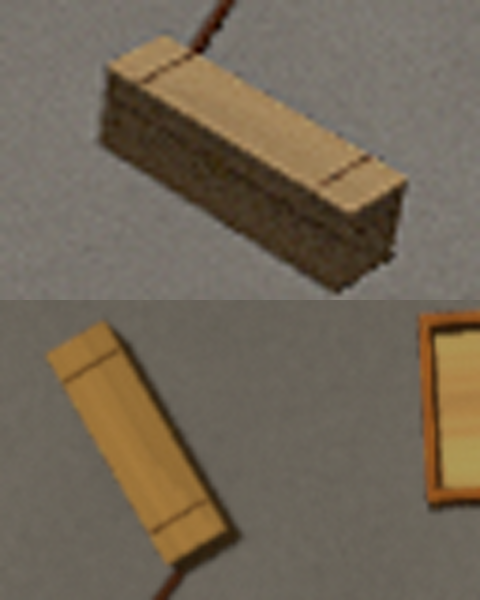

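View pics/boxtop.png

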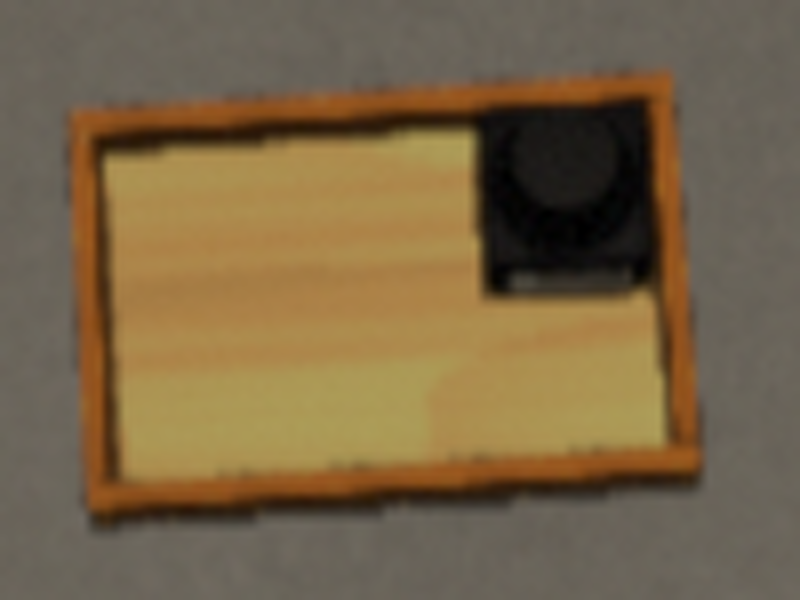

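The crops show the case with no catch on the camera-facing side, so the catch faces the robot; the brush end lies close to the case's near end. The box's outer corners in the top crop are near (72,110), (672,72), (700,470) and (90,512). Next: plan the approach to the case.

```bash
cat > plan.py <<'E'
from h import *
import json,sys
def pose():
    s=monitor.state(); o=R.from_quat(np.roll(s['orientation'],-1)).as_matrix()
    return s,np.array(s['tcp_pos']),np.arctan2(o[1,1],o[0,1])
def plan(tg,step=36,ang=6.5,start=None):
    s,p,y=pose() 
    if start is not None: p,y=np.array(start[:3],float),np.radians(start[3])
    rows=[]
    for X in tg:
        q,yt=np.array(X[:3],float),np.radians(X[3]); st=X[4] if len(X)>4 else step
        n=int(max(np.ceil(np.linalg.norm(q-p)/st),np.ceil(abs(np.degrees(yt-y))/ang),1))
        for i in range(n):
            yi=y+(yt-y)*i/n; d=(q-p)/n
            ty=np.array([np.cos(yi),np.sin(yi),0]); tz=np.cross([0,0,-1],ty)
            rows.append(([round(float(-d[2]),1),round(float(d@ty),1),round(float(d@tz),1)],[round(float(np.degrees(y-yt)/n),2),0,0]))
        p,y=q,yt
    for i in range(0,len(rows),10):
        c=rows[i:i+10]; print(json.dumps([r[0] for r in c]).replace(' ',''),json.dumps([r[1] for r in c]).replace(' ',''))
    print('pos',np.round(s['tcp_pos'],1),'yaw',round(np.degrees(pose()[2]),2),'t',s['clock'])
E
python3 - <<'E'
from plan import *
p=snap('top')
print([onz(p,((u+.5)/8-.5+198,(v+.5)/8-.5+175),40).round(1) for u,v in((72,110),(672,72),(700,470),(90,512))])
plan([(503.6,300.5,110,-59.2),(503.6,300.5,36,-59.2,25)])
E
```

```text
[array([590.1, 111.9]), array([599.2, -79.9]), array([470.3, -85.5]), array([460.6, 105.7])]
[[5.8,-5.2,18.5],[5.8,-3.2,18.9],[5.8,-1.1,19.2],[5.8,1.0,19.2],[5.8,3.1,18.9],[5.8,5.1,18.5],[5.8,7.1,17.8],[5.8,9.0,16.9],[5.8,10.8,15.9],[5.8,12.5,14.6]] [[6.26,0,0],[6.26,0,0],[6.26,0,0],[6.26,0,0],[6.26,0,0],[6.26,0,0],[6.26,0,0],[6.26,0,0],[6.26,0,0],[6.26,0,0]]
[[5.8,14.0,13.1],[5.8,15.3,11.5],[5.8,16.5,9.8],[5.8,17.5,8.0],[5.8,18.2,6.0],[5.8,18.8,4.0],[5.8,19.1,1.9],[5.8,19.2,-0.2],[5.8,19.1,-2.3],[5.8,18.7,-4.3]] [[6.26,0,0],[6.26,0,0],[6.26,0,0],[6.26,0,0],[6.26,0,0],[6.26,0,0],[6.26,0,0],[6.26,0,0],[6.26,0,0],[6.26,0,0]]
[[5.8,18.1,-6.3],[24.7,0.0,0.0],[24.7,0.0,0.0],[24.7,0.0,0.0]] [[6.26,0,0],[0.0,0,0],[0.0,0,0],[0.0,0,0]]
pos [168.2 523.7 231.3] yaw 72.2 t 2.65
```

Emit:
jog_arm --offset '[[5.8,-5.2,18.5],[5.8,-3.2,18.9],[5.8,-1.1,19.2],[5.8,1.0,19.2],[5.8,3.1,18.9],[5.8,5.1,18.5],[5.8,7.1,17.8],[5.8,9.0,16.9],[5.8,10.8,15.9],[5.8,12.5,14.6]]' --dr '[[6.26,0,0],[6.26,0,0],[6.26,0,0],[6.26,0,0],[6.26,0,0],[6.26,0,0],[6.26,0,0],[6.26,0,0],[6.26,0,0],[6.26,0,0]]' --gripper 0

```text
clock: 3.48
tcp_pos: [328.7, 417.0, 173.2]
orientation: [0.539, 0.458, 0.539, -0.458]
contact_force: [0.0, 0.1, 0.0]
finger_gap: 85.4
```

Emit:
jog_arm --offset '[[5.8,14.0,13.1],[5.8,15.3,11.5],[5.8,16.5,9.8],[5.8,17.5,8.0],[5.8,18.2,6.0],[5.8,18.8,4.0],[5.8,19.1,1.9],[5.8,19.2,-0.2],[5.8,19.1,-2.3],[5.8,18.7,-4.3]]' --dr '[[6.26,0,0],[6.26,0,0],[6.26,0,0],[6.26,0,0],[6.26,0,0],[6.26,0,0],[6.26,0,0],[6.26,0,0],[6.26,0,0],[6.26,0,0]]'

```text
clock: 4.32
tcp_pos: [488.5, 310.8, 115.1]
orientation: [0.223, 0.671, 0.223, -0.671]
contact_force: [1.2, 0.4, 0.0]
finger_gap: 85.5
```

Emit:
jog_arm --offset '[[5.8,18.1,-6.3],[0,0,0],[0,0,0]]' --dr '[[6.26,0,0],[0,0,0],[0,0,0]]'

```text
clock: 4.57
tcp_pos: [504.3, 299.2, 109.1]
orientation: [-0.187, -0.682, -0.187, 0.682]
contact_force: [-1.1, 0.1, -0.1]
finger_gap: 85.9
```

```bash
python3 - <<'E'
from plan import *
plan([(503.6,300.5,36,-59.2,25)])
snap('top','t2.png');p=snap('scene','s2.png')
a=cv2.imread('pics/t2.png')[165:285,80:200];b=cv2.imread('pics/s2.png')[120:220,320:440]
cv2.imwrite('pics/g1.png',np.hstack([cv2.resize(a,(400,400),interpolation=2),cv2.resize(b,(400,400),interpolation=2)]))
E
```

```text
[[24.4,-0.5,-0.0],[24.4,-0.5,-0.0],[24.4,-0.5,-0.0]] [[-0.04,0,0],[-0.04,0,0],[-0.04,0,0]]
pos [504.3 299.2 109.1] yaw -59.33 t 4.5667
```

View pics/g1.png

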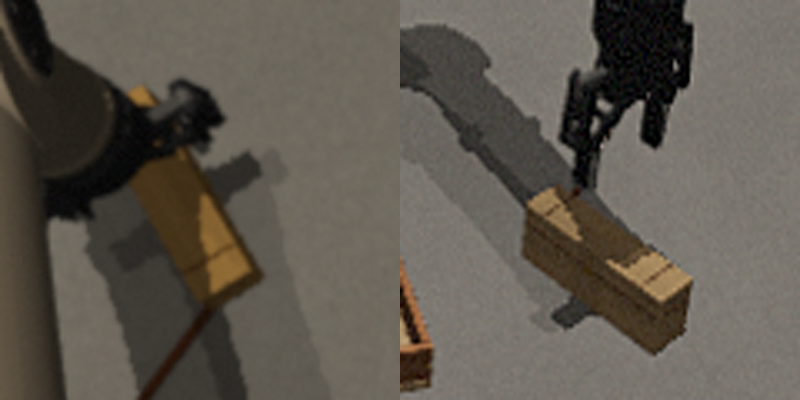

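The open fingers straddle the middle of the case in both crops. Next: descend and grip.

Emit:
jog_arm --offset '[[24,0,0],[24,0,0],[24,0,0],[1,0,0],[0,0,0]]' --dr '[[0,0,0],[0,0,0],[0,0,0],[0,0,0],[0,0,0]]'

```text
clock: 5.08
tcp_pos: [501.6, 301.3, 35.7]
orientation: [-0.188, -0.68, -0.188, 0.683]
contact_force: [-0.4, -0.0, -0.4]
finger_gap: 85.6
```

Emit:
jog_arm --offset '[[0,0,0],[0,0,0],[0,0,0],[0,0,0],[0,0,0],[0,0,0],[0,0,0],[0,0,0]]' --dr '[[0,0,0],[0,0,0],[0,0,0],[0,0,0],[0,0,0],[0,0,0],[0,0,0],[0,0,0]]' --gripper 1

```text
clock: 5.75
tcp_pos: [505.3, 301.0, 38.6]
orientation: [0.187, 0.683, 0.188, -0.68]
contact_force: [0.3, -0.6, 6.4]
finger_gap: 44.6
```

Emit:
jog_arm --offset '[[-10,0,0],[-20,0,0],[-30,0,0],[-30,0,0],[-30,0,0],[0,0,0]]' --dr '[[0,0,0],[0,0,0],[0,0,0],[0,0,0],[0,0,0],[0,0,0]]'

```text
clock: 6.25
tcp_pos: [507.5, 301.8, 163.1]
orientation: [0.186, 0.686, 0.189, -0.678]
contact_force: [2.4, 0.3, -3.3]
finger_gap: 44.1
```

```bash
python3 - <<'E'
from plan import *
plan([(503,12.5,150,3.1)],start=(504.5,300.5,156,-59.2))
E
```

```text
[[0.6,24.7,14.9],[0.6,22.9,17.5],[0.6,20.9,19.8],[0.6,18.6,22.0],[0.6,16.1,23.9],[0.6,13.4,25.5],[0.6,10.6,26.8],[0.6,7.6,27.8],[0.6,4.5,28.4],[0.6,1.4,28.8]] [[-6.23,0,0],[-6.23,0,0],[-6.23,0,0],[-6.23,0,0],[-6.23,0,0],[-6.23,0,0],[-6.23,0,0],[-6.23,0,0],[-6.23,0,0],[-6.23,0,0]]
pos [507.5 301.8 163.1] yaw -59.27 t 6.25
```

Emit:
jog_arm --offset '[[0.6,24.7,14.9],[0.6,22.9,17.5],[0.6,20.9,19.8],[0.6,18.6,22.0],[0.6,16.1,23.9],[0.6,13.4,25.5],[0.6,10.6,26.8],[0.6,7.6,27.8],[0.6,4.5,28.4],[0.6,1.4,28.8]]' --dr '[[-6.23,0,0],[-6.23,0,0],[-6.23,0,0],[-6.23,0,0],[-6.23,0,0],[-6.23,0,0],[-6.23,0,0],[-6.23,0,0],[-6.23,0,0],[-6.23,0,0]]'

```text
clock: 7.08
tcp_pos: [500.2, 11.0, 149.2]
orientation: [0.514, 0.484, 0.515, -0.486]
contact_force: [0.5, 0.0, -3.7]
finger_gap: 44.6
```

Emit:
jog_arm --offset '[[0,0,0],[0,0,0],[0,0,0]]' --dr '[[0,0,0],[0,0,0],[0,0,0]]'

```text
clock: 7.33
tcp_pos: [500.8, 12.6, 149.5]
orientation: [0.512, 0.487, 0.514, -0.487]
contact_force: [-0.9, 0.6, -3.1]
finger_gap: 44.3
```

```bash
python3 - <<'E'
from plan import *
np.set_printoptions(precision=1,suppress=True)
p=snap('top','t3.png');q=snap('scene','s3.png')
for _ in range(2): print(monitor.state()['tcp_pos'],monitor.state()['joint_vel'])
plan([(503,12.5,150,3.1)])
print(finder.outline_of(p,'pen_case')[:1] and [r['box'] for r in finder.outline_of(p,'pen_case')])
a=cv2.imread('pics/t3.png')[150:270,180:300];b=cv2.imread('pics/s3.png')[120:240,235:355]
cv2.imwrite('pics/g2.png',np.hstack([cv2.resize(a,(400,400),interpolation=2),cv2.resize(b,(400,400),interpolation=2)]))
E
```

```text
[501.3  13.9 149.8] [-0. -0. -0. -0.  0. -0.  0.]
[501.3  13.9 149.8] [-0. -0. -0. -0.  0. -0.  0.]
[[-0.2,1.6,1.5]] [[0.05,0,0]]
pos [501.3  13.9 149.8] yaw 3.15 t 7.4333
[[255.6, 200.0, 284.3, 226.0]]
```

View pics/g2.png

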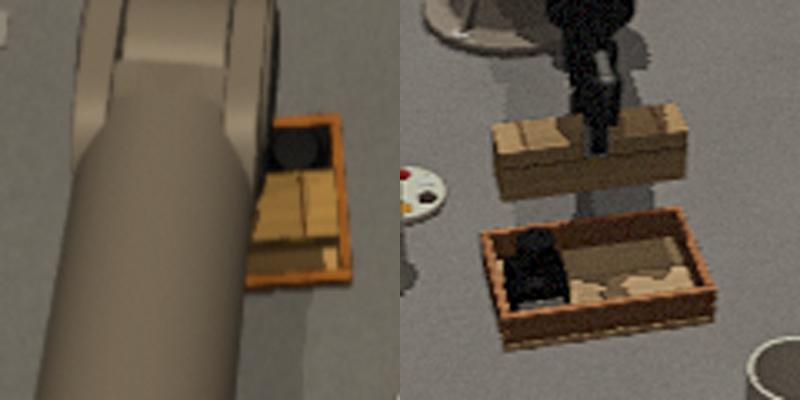

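```bash
python3 - <<'E'
from fit import *
np.set_printoptions(precision=3,suppress=True)
q=snap('scene'); obs={}
for n in('pen_case','kit_box'):
    r=finder.outline_of(q,n); print(n,[(x['box'],x['confidence']) for x in r])
    u=cv2.convexHull(np.argwhere(r[0]['pixels'])[:,::-1].astype(np.int32)); mm=np.zeros((420,560),np.uint8); cv2.fillConvexPoly(mm,u,1); obs[n]=[(q,mm.astype(np.float32))]
for z0 in(109,114,119): print(z0,fit('pen_case',obs['pen_case'],(503,13,.05),True,z0))
print(fit('kit_box',obs['kit_box'],(532,15,.06)))
print(monitor.state()['tcp_pos'])
E
```

```text
pen_case [([263.7, 152.5, 320.7, 179.1], 0.62), ([265.2, 188.7, 287.7, 214.3], 0.33)]
kit_box [([261.2, 182.7, 328.1, 223.0], 0.66)]
109 (array([498.755,  14.826,   0.048]), np.float64(0.06664469093084335))
114 (array([505.994,  13.624,   0.051]), np.float64(0.07620573043823242))
119 (array([513.025,  10.667,   0.043]), np.float64(0.0876036137342453))
(array([532.628,  15.301,   0.045]), np.float64(0.027581917122006416))
[501.837  13.099 150.388]
```

Emit:
jog_arm --offset '[[20,0,0],[20,0,0],[20,0,0],[8,0,0],[0,0,0]]' --dr '[[0.2,0,0],[0,0,0],[0,0,0],[0,0,0],[0,0,0]]'

```text
clock: 8.1
tcp_pos: [499.8, 12.6, 80.5]
orientation: [0.511, 0.486, 0.514, -0.489]
contact_force: [0.0, -0.3, -3.8]
finger_gap: 44.7
```

Emit:
jog_arm --offset '[[5,0,0],[5,0,0],[5,0,0],[5,0,0],[0,0,0]]' --dr '[[0,0,0],[0,0,0],[0,0,0],[0,0,0],[0,0,0]]'

```text
clock: 8.52
tcp_pos: [501.3, 12.3, 61.8]
orientation: [0.512, 0.487, 0.513, -0.488]
contact_force: [-0.7, 0.3, -4.4]
finger_gap: 44.7
```

Emit:
jog_arm --offset '[[5,0,0],[3,0,0],[0,-1,0],[0,-1,0],[0,0,0]]' --dr '[[0,0,0],[0,0,0],[0,0,0],[0,0,0],[0,0,0]]'

```text
clock: 8.93
tcp_pos: [499.6, 12.1, 54.5]
orientation: [0.512, 0.487, 0.512, -0.488]
contact_force: [0.2, -0.2, -3.2]
finger_gap: 44.3
```

Emit:
jog_arm --offset '[[0,-1,0],[0,0,0]]' --dr '[[0,0,0],[0,0,0]]'

```text
clock: 9.1
tcp_pos: [498.9, 12.1, 54.7]
orientation: [0.512, 0.488, 0.512, -0.487]
contact_force: [1.0, 0.0, -4.5]
finger_gap: 44.6
```

Emit:
jog_arm --offset '[[0,-1,0],[0,0,0]]' --dr '[[0,0,0],[0,0,0]]'

```text
clock: 9.27
tcp_pos: [498.1, 12.1, 54.7]
orientation: [0.512, 0.488, 0.512, -0.487]
contact_force: [0.6, 0.6, -4.5]
finger_gap: 44.4
```

Emit:
jog_arm --offset '[[0,-1,0],[0,0,0]]' --dr '[[0,0,0],[0,0,0]]'

```text
clock: 9.43
tcp_pos: [498.0, 12.1, 54.9]
orientation: [0.513, 0.488, 0.512, -0.487]
contact_force: [2.2, 0.6, -4.0]
finger_gap: 44.6
```

Emit:
jog_arm --offset '[[0,-1,0],[0,0,0]]' --dr '[[0,0,0],[0,0,0]]'

```text
clock: 9.6
tcp_pos: [497.8, 12.1, 55.1]
orientation: [0.513, 0.489, 0.511, -0.487]
contact_force: [3.9, 0.1, -5.2]
finger_gap: 44.5
```

Emit:
jog_arm --offset '[[0,-1,0],[0,0,0]]' --dr '[[0,0,0],[0,0,0]]'

```text
clock: 9.77
tcp_pos: [497.8, 12.1, 55.3]
orientation: [0.514, 0.489, 0.511, -0.486]
contact_force: [6.0, 0.8, -6.5]
finger_gap: 44.1
```

Emit:
jog_arm --offset '[[0,2.5,0],[0,2,0],[3,0,0],[3,0,0],[1,0,0],[0,0,0]]' --dr '[[0,0,0],[0,0,0],[0,0,0],[0,0,0],[0,0,0],[0,0,0]]'

```text
clock: 10.27
tcp_pos: [498.3, 12.1, 46.9]
orientation: [0.512, 0.487, 0.513, -0.488]
contact_force: [-0.6, 0.3, -3.4]
finger_gap: 44.1
```

Emit:
jog_arm --offset '[[1,0,0],[0,0,0]]' --dr '[[0,0,0],[0,0,0]]'

```text
clock: 10.43
tcp_pos: [498.5, 12.2, 46.6]
orientation: [0.512, 0.487, 0.513, -0.488]
contact_force: [-2.7, 0.2, 2.0]
finger_gap: 44.5
```

Emit:
jog_arm --offset '[[1,0,0],[0,0,0]]' --dr '[[0,0,0],[0,0,0]]'

```text
clock: 10.6
tcp_pos: [498.5, 12.2, 46.6]
orientation: [0.512, 0.487, 0.513, -0.488]
contact_force: [-5.8, -0.2, 9.9]
finger_gap: 44.4
```

Emit:
jog_arm --offset '[[-3,0,0],[0,1.5,0],[0,0,0],[1,0,0],[0.8,0,0],[0,0,0]]' --dr '[[0,0,0],[0,0,0],[0,0,0],[0,0,0],[0,0,0],[0,0,0]]'

```text
clock: 11.1
tcp_pos: [500.9, 12.3, 46.6]
orientation: [0.512, 0.487, 0.512, -0.488]
contact_force: [-0.9, -0.2, -1.3]
finger_gap: 44.3
```

Emit:
jog_arm --offset '[[0.5,0,0],[0,0,0]]' --dr '[[0,0,0],[0,0,0]]'

```text
clock: 11.27
tcp_pos: [500.9, 12.3, 46.6]
orientation: [0.512, 0.488, 0.512, -0.487]
contact_force: [-2.7, 0.4, 2.7]
finger_gap: 44.3
```

Emit:
jog_arm --offset '[[0,0,0],[0,0,0],[0,0,0],[0,0,0],[0,0,0],[-10,0,0],[-25,0,0],[-35,0,0],[-35,0,0],[0,0,0]]' --dr '[[0,0,0],[0,0,0],[0,0,0],[0,0,0],[0,0,0],[0,0,0],[0,0,0],[0,0,0],[0,0,0],[0,0,0]]' --gripper 0

```text
clock: 12.1
tcp_pos: [506.4, 11.8, 158.9]
orientation: [0.516, 0.492, 0.509, -0.484]
contact_force: [1.6, -0.5, 1.4]
finger_gap: 85.3
```

```bash
python3 - <<'E'
from plan import *
plan([(457,-309.5,155,3)])
E
```

```text
[[0.4,-6.5,31.8],[0.4,-6.5,31.8],[0.4,-6.5,31.8],[0.4,-6.5,31.8],[0.4,-6.6,31.8],[0.4,-6.6,31.8],[0.4,-6.6,31.8],[0.4,-6.6,31.8],[0.4,-6.6,31.8],[0.4,-6.6,31.8]] [[-0.02,0,0],[-0.02,0,0],[-0.02,0,0],[-0.02,0,0],[-0.02,0,0],[-0.02,0,0],[-0.02,0,0],[-0.02,0,0],[-0.02,0,0],[-0.02,0,0]]
pos [506.4  11.8 158.9] yaw 2.81 t 12.1
```

Emit:
jog_arm --offset '[[0,-6.1,31.9],[0,-6.1,31.9],[0,-6.1,31.9],[0,-6.1,31.9],[0,-6.1,31.9],[0,-6.1,31.9],[0,-6.1,31.9],[0,-6.1,31.9],[0,-6.1,31.9],[0,-6.1,31.9]]' --dr '[[0,0,0],[0,0,0],[0,0,0],[0,0,0],[0,0,0],[0,0,0],[0,0,0],[0,0,0],[0,0,0],[0,0,0]]'

```text
clock: 12.93
tcp_pos: [455.6, -311.0, 151.9]
orientation: [0.513, 0.488, 0.512, -0.487]
contact_force: [0.2, -0.3, -0.3]
finger_gap: 85.5
```

Emit:
jog_arm --offset '[[0,0,0],[0,0,0],[0,0,0]]' --dr '[[0,0,0],[0,0,0],[0,0,0]]'

```text
clock: 13.18
tcp_pos: [456.0, -308.8, 151.4]
orientation: [0.512, 0.488, 0.512, -0.487]
contact_force: [-0.6, 0.8, 0.3]
finger_gap: 85.4
```

```bash
python3 - <<'E'
from plan import *
plan([(457,-309.5,64,3,25)])
snap('top','t4.png');p=snap('scene','s4.png')
a=cv2.imread('pics/t4.png')[165:285,190:310];b=cv2.imread('pics/s4.png')[140:240,140:340]
cv2.imwrite('pics/g3.png',np.vstack([cv2.resize(a,(400,400),interpolation=2)[100:300].repeat(1,0),cv2.resize(b,(400,200),interpolation=2)]).repeat(1,0))
cv2.imwrite('pics/g3.png',np.hstack([cv2.resize(a,(300,300),interpolation=2),cv2.resize(b,(500,300),interpolation=2)[:, :]]))
E
```

```text
[[21.8,0.2,0.2],[21.8,0.2,0.2],[21.8,0.2,0.2],[21.8,0.2,0.2]] [[-0.04,0,0],[-0.04,0,0],[-0.04,0,0],[-0.04,0,0]]
pos [ 456.  -308.8  151.4] yaw 2.84 t 13.1833
```

View pics/g3.png

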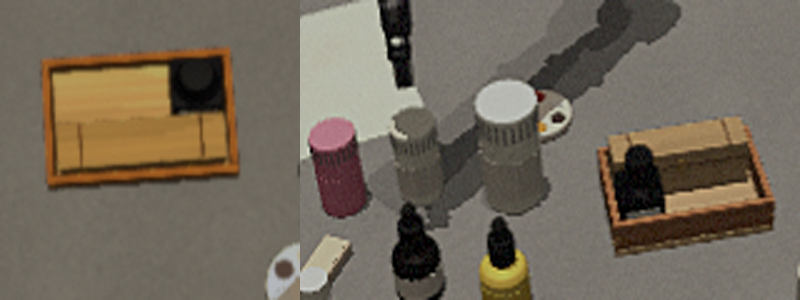

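Case lies flat inside the box. The finger column (~181 px) versus the jar's lid (~186 px) needs a check by projection before I descend.

```bash
python3 - <<'E'
from plan import *
p=snap('scene')
print(proj(p,[[456,-308.8,151],[456,-308.8,190],[457,-309,90],[457,-309,0]]).round(1), proj(p,[[498,-306.6,140],[414,-311,140]]).round(1))
E
```

```text
[[181.2 163.3]
 [179.1 152.2]
 [184.2 180. ]
 [188.4 202.9]] [[182.2 174.4]
 [181.3 158.6]]
```

```bash
python3 - <<'E'
from fit import *
p=snap('scene'); r=mask(p,'paint_jar',(187,194)); m=r['pixels'].astype(np.float32)
q,c=fit('paint_jar',[(p,m)],(457,-309,0),False); print(q,c)
f=render(p,M['paint_jar'],[*q,0])
for v in range(180,210,5): print(v,np.nonzero(m[v])[0][[0,-1]] if m[v].any() else 0,np.nonzero(f[v]>.5)[0][[0,-1]] if (f[v]>.5).any() else 0)
print(np.nonzero(m.any(1))[0][[0,-1]],np.nonzero((f>.5).any(1))[0][[0,-1]])
cv2.imwrite('pics/j.png',cv2.resize(np.ascontiguousarray(p['pixels'][170:220,160:230,::-1]),(700,500),interpolation=cv2.INTER_NEAREST))
E
```

```text
[ 458.47461398 -307.69460868] 0.0642605647444725
180 [176 194] [176 194]
185 [175 194] [176 194]
190 [177 195] [177 195]
195 [178 196] [178 196]
200 [179 197] [179 197]
205 [181 196] [181 196]
[176 208] [175 208]
```

View pics/j.png

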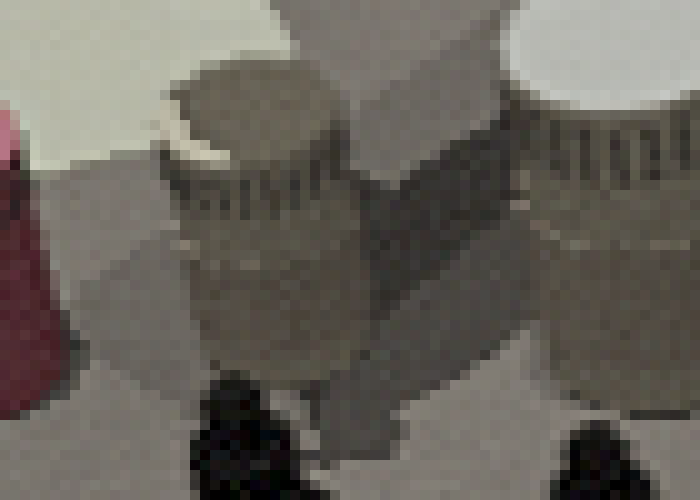

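The jar's outline runs from 176 to 194 px at the lid, matching the fit, and the TCP is within 1 mm of it. Next: descend, grip, lift.

Emit:
jog_arm --offset '[[22,0,0],[22,0,0],[22,0,0],[15,0,0],[6,0,0],[0,0,0]]' --dr '[[0,0,0],[0,0,0],[0,0,0],[0,0,0],[0,0,0],[0,0,0]]'

```text
clock: 13.93
tcp_pos: [455.1, -307.9, 62.7]
orientation: [0.511, 0.487, 0.514, -0.487]
contact_force: [-0.2, 0.0, -1.3]
finger_gap: 85.6
```

Emit:
jog_arm --offset '[[0,0,0],[0,0,0],[0,0,0],[0,0,0],[0,0,0],[0,0,0],[0,0,0]]' --dr '[[0,0,0],[0,0,0],[0,0,0],[0,0,0],[0,0,0],[0,0,0],[0,0,0]]' --gripper 1

```text
clock: 14.52
tcp_pos: [457.3, -310.2, 66.1]
orientation: [0.514, 0.488, 0.511, -0.487]
contact_force: [-0.0, 0.5, 6.3]
finger_gap: 54.2
```

Emit:
jog_arm --offset '[[-10,0,0],[-20,0,0],[-30,0,0],[-30,0,0],[-20,0,0],[0,0,0],[0,0,0],[0,0,0]]' --dr '[[0,0,0],[0,0,0],[0,0,0],[0,0,0],[0,0,0],[0,0,0],[0,0,0],[0,0,0]]'

```text
clock: 15.18
tcp_pos: [454.5, -308.2, 172.4]
orientation: [0.511, 0.487, 0.514, -0.488]
contact_force: [-0.5, -0.0, -4.2]
finger_gap: 54.3
```

```bash
python3 - <<'E'
from plan import *
plan([(455.5,-308.5,234,2.9),(553,73.6,234,2.9),(553,73.6,140,2.9,32)],start=(455.5,-308.5,172,2.84))
E
```

```text
[[-31.0,0.0,0.0],[-31.0,0.0,0.0],[-0.0,10.6,-34.2],[-0.0,10.6,-34.2],[-0.0,10.6,-34.2],[-0.0,10.6,-34.2],[-0.0,10.6,-34.2],[-0.0,10.6,-34.2],[-0.0,10.6,-34.2],[-0.0,10.6,-34.2]] [[-0.03,0,0],[-0.03,0,0],[0.0,0,0],[0.0,0,0],[0.0,0,0],[0.0,0,0],[0.0,0,0],[0.0,0,0],[0.0,0,0],[0.0,0,0]]
[[-0.0,10.6,-34.2],[-0.0,10.6,-34.2],[-0.0,10.6,-34.2],[31.3,0.0,0.0],[31.3,0.0,0.0],[31.3,0.0,0.0]] [[0.0,0,0],[0.0,0,0],[0.0,0,0],[0.0,0,0],[0.0,0,0],[0.0,0,0]]
pos [ 454.5 -308.2  172.4] yaw 2.83 t 15.1833
```

Emit:
jog_arm --offset '[[-31,0,0],[-31,0,0],[0,10.6,-34.2],[0,10.6,-34.2],[0,10.6,-34.2],[0,10.6,-34.2],[0,10.6,-34.2],[0,10.6,-34.2],[0,10.6,-34.2],[0,10.6,-34.2]]' --dr '[[0,0,0],[0,0,0],[0,0,0],[0,0,0],[0,0,0],[0,0,0],[0,0,0],[0,0,0],[0,0,0],[0,0,0]]'

```text
clock: 16.02
tcp_pos: [525.3, -29.9, 233.6]
orientation: [0.511, 0.486, 0.514, -0.489]
contact_force: [1.3, -1.1, -3.9]
finger_gap: 54.2
```

Emit:
jog_arm --offset '[[0,10.6,-34.2],[0,10.6,-34.2],[0,10.6,-34.2],[31,0,0],[31,0,0],[31,0,0],[0,0,0],[0,0,0],[0,0,0]]' --dr '[[0,0,0],[0,0,0],[0,0,0],[0,0,0],[0,0,0],[0,0,0],[0,0,0],[0,0,0],[0,0,0]]'

```text
clock: 16.77
tcp_pos: [554.1, 71.9, 143.7]
orientation: [0.512, 0.488, 0.512, -0.488]
contact_force: [1.5, -0.0, -3.2]
finger_gap: 54.1
```

```bash
python3 - <<'E'
from fit import *
from plan import plan
np.set_printoptions(precision=1,suppress=True)
p=snap('scene','s5.png'); r=finder.outline_of(p,'paint_jar'); print([np.array(x['box']) for x in r])
print(monitor.state()['tcp_pos'], monitor.state()['contact_force'])
q=min(r,key=lambda x:abs(x['box'][0]-300)); m=q['pixels'].astype(np.float32)
z=monitor.state()['tcp_pos'][2]-66
print(z,fit('paint_jar',[(p,m)],(553,73,0),False,z))
plan([(553.9,73.6,106,2.9)])
b=cv2.imread('pics/s5.png')[130:235,245:385]; cv2.imwrite('pics/g5.png',cv2.resize(b,(700,525),interpolation=2))
E
```

```text
[array([212.5, 167.9, 239.8, 213.1]), array([142.9, 181.2, 167.3, 210.8]), array([307.3, 163.7, 326. , 193.6]), array([180.1, 209.4, 196.8, 242. ])]
[555.4  71.9 145.4] [ 1.   0.5 -2.8]
79.37106913698034 (array([557. ,  74.3]), np.float64(0.4914325773715973))
[[19.7,-0.7,-0.9],[19.7,-0.7,-0.9]] [[-0.05,0,0],[-0.05,0,0]]
pos [555.4  71.9 145.4] yaw 2.81 t 16.8667
```

View pics/g5.png

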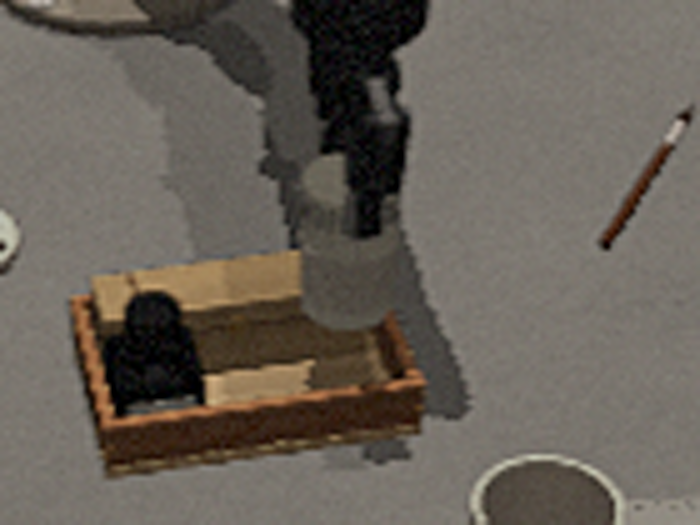

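The crop shows the jar hanging upright over the +y end of the box, between the case and the front wall. I lower it below the rim, then feel for the wall.

Emit:
jog_arm --offset '[[15,0,1],[15,0,0],[10,0,0],[5,0,0],[5,0,0],[4,0,0],[0,0,0]]' --dr '[[0,0,0],[0,0,0],[0,0,0],[0,0,0],[0,0,0],[0,0,0],[0,0,0]]'

```text
clock: 17.45
tcp_pos: [553.6, 71.2, 89.0]
orientation: [0.512, 0.487, 0.512, -0.488]
contact_force: [-0.7, -0.6, -3.9]
finger_gap: 53.9
```

Emit:
jog_arm --offset '[[3,0,0],[0,0,-1],[0,0,-1],[0,0,0]]' --dr '[[0,0,0],[0,0,0],[0,0,0],[0,0,0]]'

```text
clock: 17.78
tcp_pos: [553.8, 73.6, 86.5]
orientation: [0.512, 0.488, 0.512, -0.487]
contact_force: [0.1, 0.5, -3.9]
finger_gap: 54.0
```

Emit:
jog_arm --offset '[[0,0,-1],[0,0,0]]' --dr '[[0,0,0],[0,0,0]]'

```text
clock: 17.95
tcp_pos: [553.6, 74.5, 86.4]
orientation: [0.512, 0.488, 0.512, -0.487]
contact_force: [-0.2, -0.2, -4.3]
finger_gap: 54.3
```

Emit:
jog_arm --offset '[[0,0,-1],[0,0,0]]' --dr '[[0,0,0],[0,0,0]]'

```text
clock: 18.12
tcp_pos: [553.5, 75.5, 86.3]
orientation: [0.512, 0.488, 0.512, -0.487]
contact_force: [-0.4, 0.5, -3.6]
finger_gap: 54.1
```

Emit:
jog_arm --offset '[[0,0,-1],[0,0,0]]' --dr '[[0,0,0],[0,0,0]]'

```text
clock: 18.28
tcp_pos: [553.4, 76.4, 86.2]
orientation: [0.512, 0.487, 0.512, -0.487]
contact_force: [0.8, 0.2, -3.4]
finger_gap: 54.2
```

Emit:
jog_arm --offset '[[0,0,-1],[0,0,0]]' --dr '[[0,0,0],[0,0,0]]'

```text
clock: 18.45
tcp_pos: [553.4, 76.8, 86.2]
orientation: [0.512, 0.487, 0.512, -0.488]
contact_force: [-0.5, -0.6, -4.4]
finger_gap: 54.2
```

Emit:
jog_arm --offset '[[0,0,-1],[0,0,0]]' --dr '[[0,0,0],[0,0,0]]'

```text
clock: 18.62
tcp_pos: [553.4, 77.1, 86.3]
orientation: [0.512, 0.487, 0.512, -0.488]
contact_force: [-1.0, -2.1, -3.1]
finger_gap: 53.8
```

Emit:
jog_arm --offset '[[0,0,2.5],[0,0,2],[3,0,0],[3,0,0],[3,0,0],[1,0,0],[0,0,0]]' --dr '[[0,0,0],[0,0,0],[0,0,0],[0,0,0],[0,0,0],[0,0,0],[0,0,0]]'

```text
clock: 19.2
tcp_pos: [553.0, 73.8, 75.5]
orientation: [0.512, 0.487, 0.513, -0.488]
contact_force: [-0.6, -0.5, -3.1]
finger_gap: 54.0
```

Emit:
jog_arm --offset '[[1,0,0],[0,0,0]]' --dr '[[0,0,0],[0,0,0]]'

```text
clock: 19.37
tcp_pos: [553.5, 73.7, 75.1]
orientation: [0.512, 0.487, 0.512, -0.487]
contact_force: [0.3, -0.1, -4.1]
finger_gap: 54.1
```

Emit:
jog_arm --offset '[[1,0,0],[0,0,0]]' --dr '[[0,0,0],[0,0,0]]'

```text
clock: 19.53
tcp_pos: [553.7, 73.6, 74.3]
orientation: [0.512, 0.488, 0.512, -0.487]
contact_force: [-0.1, 0.3, -3.8]
finger_gap: 54.3
```

Emit:
jog_arm --offset '[[1,0,0],[0,0,0]]' --dr '[[0,0,0],[0,0,0]]'

```text
clock: 19.7
tcp_pos: [553.8, 73.7, 74.1]
orientation: [0.512, 0.488, 0.512, -0.487]
contact_force: [-1.4, -0.1, 2.7]
finger_gap: 54.0
```

Emit:
jog_arm --offset '[[1,0,0],[0,0,0]]' --dr '[[0,0,0],[0,0,0]]'

```text
clock: 19.87
tcp_pos: [553.9, 73.7, 74.0]
orientation: [0.512, 0.488, 0.512, -0.487]
contact_force: [-2.9, 0.0, 9.2]
finger_gap: 54.0
```

Emit:
jog_arm --offset '[[0,0,0],[0,0,0],[0,0,0],[0,0,0],[-5,0,0],[-20,0,0],[-38,0,0],[-38,0,0],[0,0,0],[0,0,0]]' --dr '[[0,0,0],[0,0,0],[0,0,0],[0,0,0],[0,0,0],[0,0,0],[0,0,0],[0,0,0],[0,0,0],[0,0,0]]' --gripper 0

```text
clock: 20.7
tcp_pos: [555.9, 73.6, 176.5]
orientation: [0.514, 0.49, 0.511, -0.485]
contact_force: [-0.5, 0.0, -0.5]
finger_gap: 85.0
```

```bash
python3 - <<'E'
from plan import *
plan([(607,-309,172,2.9)])
E
```

```text
[[0.4,2.9,35.0],[0.4,2.9,35.0],[0.4,2.9,35.0],[0.4,2.9,35.0],[0.4,2.9,35.0],[0.4,2.9,35.0],[0.4,2.9,35.0],[0.4,2.9,35.0],[0.4,2.9,35.0],[0.4,2.9,35.0]] [[-0.01,0,0],[-0.01,0,0],[-0.01,0,0],[-0.01,0,0],[-0.01,0,0],[-0.01,0,0],[-0.01,0,0],[-0.01,0,0],[-0.01,0,0],[-0.01,0,0]]
[[0.4,2.9,35.0]] [[-0.01,0,0]]
pos [555.9  73.6 176.5] yaw 2.83 t 20.7
```

Emit:
jog_arm --offset '[[0,3,35],[0,3,35],[0,3,35],[0,3,35],[0,3,35],[0,3,35],[0,3,35],[0,3,35],[0,3,35],[0,3,35]]' --dr '[[0,0,0],[0,0,0],[0,0,0],[0,0,0],[0,0,0],[0,0,0],[0,0,0],[0,0,0],[0,0,0],[0,0,0]]'

```text
clock: 21.53
tcp_pos: [600.0, -275.5, 171.4]
orientation: [0.511, 0.487, 0.513, -0.488]
contact_force: [1.2, 0.7, -0.6]
finger_gap: 85.4
```

Emit:
jog_arm --offset '[[0,3,35],[0,0,0],[0,0,0],[0,0,0]]' --dr '[[0,0,0],[0,0,0],[0,0,0],[0,0,0]]'

```text
clock: 21.87
tcp_pos: [605.0, -308.4, 171.5]
orientation: [0.511, 0.488, 0.513, -0.488]
contact_force: [0.2, 0.9, -0.6]
finger_gap: 85.1
```

```bash
python3 - <<'E'
from fit import *
from plan import plan
np.set_printoptions(precision=1,suppress=True)
p=snap('scene','s6.png'); m=mask(p,'dropper_bottle',(187,227)); print(m['box'])
q,c=fit('dropper_bottle',[(p,m['pixels'].astype(np.float32))],(606,-309,0),False); print(q,c)
plan([(607,-309,58,2.9,25)])
im=np.ascontiguousarray(p['pixels'][:,:,::-1])
cs,_=cv2.findContours((render(p,M['dropper_bottle'],[607,-309,0])>.5).astype(np.uint8),0,1)
B=cv2.resize(im[195:255,165:235],(700,600),interpolation=cv2.INTER_NEAREST)
cv2.drawContours(B,[((c-[165,195])*10+5).astype(np.int32) for c in cs],-1,(0,255,0),1)
A=cv2.resize(im[140:235,250:345],(600,600),interpolation=2)
cv2.imwrite('pics/g6.png',np.hstack([cv2.resize(A,(380,380)),cv2.resize(B,(420,380))]))
E
```

```text
[179.2, 207.3, 199.4, 244.2]
[ 608.7 -308.8] 0.08997120708227158
[[22.9,0.2,0.5],[22.9,0.2,0.5],[22.9,0.2,0.5],[22.9,0.2,0.5],[22.9,0.2,0.5]] [[0.02,0,0],[0.02,0,0],[0.02,0,0],[0.02,0,0],[0.02,0,0]]
pos [ 606.  -306.7  172.4] yaw 2.99 t 21.9667
```

View pics/g6.png

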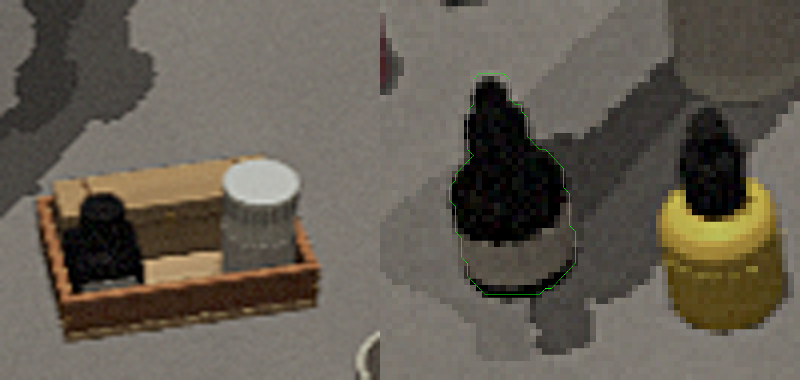

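Jar stands in the box at its +y end, and the model outline matches the black dropper bottle. Next: descend on the collar.

Emit:
jog_arm --offset '[[25,0,1],[25,1,0],[25,0,0],[20,0,0],[12,0,0],[6,0,0],[0,0,0]]' --dr '[[0,0,0],[0,0,0],[0,0,0],[0,0,0],[0,0,0],[0,0,0],[0,0,0]]'

```text
clock: 22.55
tcp_pos: [606.3, -308.5, 58.9]
orientation: [0.512, 0.487, 0.514, -0.487]
contact_force: [0.7, 0.1, -0.4]
finger_gap: 85.7
```

Emit:
jog_arm --offset '[[0,0,0],[0,0,0],[0,0,0],[0,0,0],[0,0,0],[0,0,0],[0,0,0],[0,0,0],[0,0,0]]' --dr '[[0,0,0],[0,0,0],[0,0,0],[0,0,0],[0,0,0],[0,0,0],[0,0,0],[0,0,0],[0,0,0]]' --gripper 1

```text
clock: 23.3
tcp_pos: [607.5, -310.7, 61.5]
orientation: [0.513, 0.488, 0.511, -0.487]
contact_force: [0.7, 0.3, 5.3]
finger_gap: 28.2
```

Emit:
jog_arm --offset '[[-10,0,0],[-20,0,0],[-30,0,0],[-30,0,0],[-20,0,0],[0,0,0],[0,0,0],[0,0,0]]' --dr '[[0,0,0],[0,0,0],[0,0,0],[0,0,0],[0,0,0],[0,0,0],[0,0,0],[0,0,0]]'

```text
clock: 23.97
tcp_pos: [605.3, -309.4, 168.1]
orientation: [0.511, 0.487, 0.514, -0.488]
contact_force: [0.3, 0.4, -3.3]
finger_gap: 28.2
```

```bash
python3 - <<'E'
from plan import *
plan([(605.5,-309.4,200,2.9),(557.3,15,200,2.9),(557.3,15,150,2.9,25)],start=(606,-309.4,168,2.9))
E
```

```text
[[-32.0,-0.5,-0.0],[-0.0,-3.2,-32.6],[-0.0,-3.2,-32.6],[-0.0,-3.2,-32.6],[-0.0,-3.2,-32.6],[-0.0,-3.2,-32.6],[-0.0,-3.2,-32.6],[-0.0,-3.2,-32.6],[-0.0,-3.2,-32.6],[-0.0,-3.2,-32.6]] [[0.0,0,0],[0.0,0,0],[0.0,0,0],[0.0,0,0],[0.0,0,0],[0.0,0,0],[0.0,0,0],[0.0,0,0],[0.0,0,0],[0.0,0,0]]
[[-0.0,-3.2,-32.6],[25.0,0.0,0.0],[25.0,0.0,0.0]] [[0.0,0,0],[0.0,0,0],[0.0,0,0]]
pos [ 605.3 -309.4  168.1] yaw 2.82 t 23.9667
```

Emit:
jog_arm --offset '[[-32,0,0],[0,-3.2,-32.6],[0,-3.2,-32.6],[0,-3.2,-32.6],[0,-3.2,-32.6],[0,-3.2,-32.6],[0,-3.2,-32.6],[0,-3.2,-32.6],[0,-3.2,-32.6],[0,-3.2,-32.6]]' --dr '[[0,0,0],[0,0,0],[0,0,0],[0,0,0],[0,0,0],[0,0,0],[0,0,0],[0,0,0],[0,0,0],[0,0,0]]'

```text
clock: 24.8
tcp_pos: [561.0, -16.7, 199.6]
orientation: [0.511, 0.486, 0.514, -0.489]
contact_force: [1.2, 0.3, -2.3]
finger_gap: 27.7
```

Emit:
jog_arm --offset '[[0,-3.2,-32.6],[20,0,0],[20,0,0],[0,0,0],[0,0,0],[0,0,0],[0,0,0]]' --dr '[[0,0,0],[0,0,0],[0,0,0],[0,0,0],[0,0,0],[0,0,0],[0,0,0]]'

```text
clock: 25.38
tcp_pos: [558.4, 13.3, 162.3]
orientation: [0.512, 0.488, 0.512, -0.488]
contact_force: [-0.7, -0.1, -1.3]
finger_gap: 28.0
```

```bash
python3 - <<'E'
from fit import *
np.set_printoptions(precision=1,suppress=True)
P=[]
for _ in range(2):
    p=snap('scene','s7.png'); P.append(monitor.state()['tcp_pos'])
print(np.array(P))
M['square_bottle']=cuboid(54,54,50)+[cyl(34,62,86)]+[cyl(34,50,62)]
z=np.mean(P,0)[2]-61.5
for n,near,z0,x0 in(('dropper_bottle',(294,190),z,(557,15,0)),('paint_jar',(314,197),8,(554,74,0)),('square_bottle',(275,201),8,(559,-42,.05))):
    b=mask(p,n,near); 
    print(n,np.array(b['box']),b['confidence'],fit(n,[(p,b['pixels'].astype(np.float32))],x0,n[0]=='s',z0))
im=np.ascontiguousarray(p['pixels'][:,:,::-1])
cv2.imwrite('pics/g7.png',cv2.resize(im[140:230,250:350],(660,594),interpolation=2))
E
```

```text
[[558.5  13.3 162.5]
 [558.7  13.4 162.6]]
dropper_bottle [285.  165.8 305.  192.5] 0.96 (array([556.3,  15.4]), np.float64(0.6456473469734192))
paint_jar [307.  182.7 324.4 209.4] 0.85 (array([544.6,  78.4]), np.float64(0.24861390888690948))
square_bottle [266.4 189.6 288.  214.9] 0.97 (array([536.1, -41.2,  -0. ]), np.float64(0.3889240622520447))
```

View pics/g7.png

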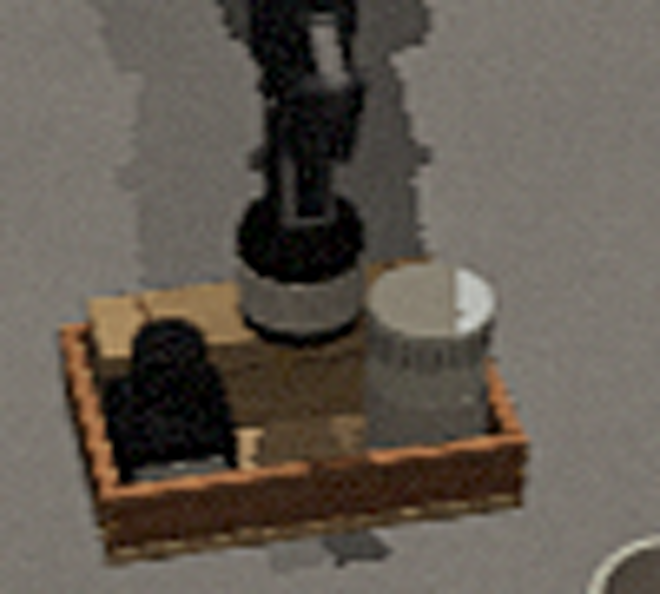

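Dropper bottle hangs centred over the free slot between the square bottle and the jar. I centre it by about 1.5 mm and lower it in stages.

Emit:
jog_arm --offset '[[5,-1.5,-1.5],[10,0,0],[10,0,0],[10,0,0],[0,0,0],[0,0,0]]' --dr '[[0,0,0],[0,0,0],[0,0,0],[0,0,0],[0,0,0],[0,0,0]]'

```text
clock: 26.13
tcp_pos: [555.8, 15.2, 125.7]
orientation: [0.512, 0.487, 0.513, -0.488]
contact_force: [-0.1, -0.5, -1.0]
finger_gap: 28.3
```

Emit:
jog_arm --offset '[[3,0,0],[3,0,0],[3,0,0],[3,0,0],[0,0,0]]' --dr '[[0,0,0],[0,0,0],[0,0,0],[0,0,0],[0,0,0]]'

```text
clock: 26.55
tcp_pos: [556.5, 15.3, 114.6]
orientation: [0.512, 0.487, 0.513, -0.488]
contact_force: [-0.4, 0.1, -1.3]
finger_gap: 28.3
```

Emit:
jog_arm --offset '[[4,0,0],[4,0,0],[4,0,0],[4,0,0],[4,0,0],[0,0,0]]' --dr '[[0,0,0],[0,0,0],[0,0,0],[0,0,0],[0,0,0],[0,0,0]]'

```text
clock: 27.05
tcp_pos: [556.1, 15.2, 94.0]
orientation: [0.512, 0.487, 0.513, -0.488]
contact_force: [-0.0, 0.3, -2.4]
finger_gap: 28.1
```

Emit:
jog_arm --offset '[[4,0,0],[4,0,0],[4,0,0],[4,0,0],[3,0,0],[0,0,0],[0,0,0]]' --dr '[[0,0,0],[0,0,0],[0,0,0],[0,0,0],[0,0,0],[0,0,0],[0,0,0]]'

```text
clock: 27.63
tcp_pos: [556.7, 15.2, 75.9]
orientation: [0.512, 0.487, 0.512, -0.488]
contact_force: [0.3, -0.2, -2.7]
finger_gap: 27.9
```

Emit:
jog_arm --offset '[[2,0,0],[2,0,0],[1,0,0],[0,0,0]]' --dr '[[0,0,0],[0,0,0],[0,0,0],[0,0,0]]'

```text
clock: 27.97
tcp_pos: [556.7, 15.2, 71.0]
orientation: [0.512, 0.487, 0.512, -0.488]
contact_force: [-0.6, 0.6, -1.7]
finger_gap: 28.1
```

Emit:
jog_arm --offset '[[1,0,0],[0,0,0],[0,0,0]]' --dr '[[0,0,0],[0,0,0],[0,0,0]]'

```text
clock: 28.22
tcp_pos: [556.9, 15.2, 70.2]
orientation: [0.512, 0.487, 0.512, -0.487]
contact_force: [0.2, -0.2, -1.1]
finger_gap: 28.1
```

Emit:
jog_arm --offset '[[1,0,0],[0,0,0],[0,0,0]]' --dr '[[0,0,0],[0,0,0],[0,0,0]]'

```text
clock: 28.47
tcp_pos: [556.9, 15.2, 69.2]
orientation: [0.512, 0.487, 0.512, -0.487]
contact_force: [-0.2, 0.1, -1.6]
finger_gap: 28.6
```

Emit:
jog_arm --offset '[[1,0,0],[0,0,0],[0,0,0]]' --dr '[[0,0,0],[0,0,0],[0,0,0]]'

```text
clock: 28.72
tcp_pos: [557.2, 15.4, 69.0]
orientation: [0.512, 0.488, 0.512, -0.487]
contact_force: [-1.4, 0.5, 3.5]
finger_gap: 28.1
```

Emit:
jog_arm --offset '[[1,0,0],[0,0,0],[0,0,0]]' --dr '[[0,0,0],[0,0,0],[0,0,0]]'

```text
clock: 28.97
tcp_pos: [557.3, 15.7, 68.8]
orientation: [0.512, 0.488, 0.512, -0.487]
contact_force: [-3.2, 1.3, 9.1]
finger_gap: 27.7
```

Emit:
jog_arm --offset '[[-1,0,0],[0,0,0],[0,0,0],[0,0,0],[0,0,0],[-5,0,0],[-20,0,0],[-38,0,0],[-38,0,0],[-38,0,0]]' --dr '[[0,0,0],[0,0,0],[0,0,0],[0,0,0],[0,0,0],[0,0,0],[0,0,0],[0,0,0],[0,0,0],[0,0,0]]' --gripper 0

```text
clock: 29.8
tcp_pos: [556.4, 15.0, 208.8]
orientation: [0.512, 0.487, 0.512, -0.488]
contact_force: [1.2, 0.3, -0.1]
finger_gap: 85.1
```

Emit:
jog_arm --offset '[[-20,0,35],[0,0,35],[0,0,35],[0,0,35],[0,0,35],[0,0,35],[0,0,35],[0,0,35],[0,0,0],[0,0,0]]' --dr '[[0,0,0],[0,0,0],[0,0,0],[0,0,0],[0,0,0],[0,0,0],[0,0,0],[0,0,0],[0,0,0],[0,0,0]]'

```text
clock: 30.63
tcp_pos: [569.2, -268.3, 227.2]
orientation: [0.511, 0.488, 0.51, -0.49]
contact_force: [-0.7, 0.5, 0.3]
finger_gap: 85.0
```

```bash
python3 - <<'E'
from h import *
snap('top','t8.png');snap('scene','s8.png');print(monitor.state()['clock'],monitor.state()['contact_force'])
a=cv2.imread('pics/t8.png')[165:255,195:300];b=cv2.imread('pics/s8.png')[150:240,250:355]
cv2.imwrite('pics/g8.png',np.hstack([cv2.resize(a,(400,343),interpolation=2),cv2.resize(b,(400,343),interpolation=2)]))
E
```

```text
30.7333 [-0.34553918  0.87822678 -0.23910445]
```

View pics/g8.png

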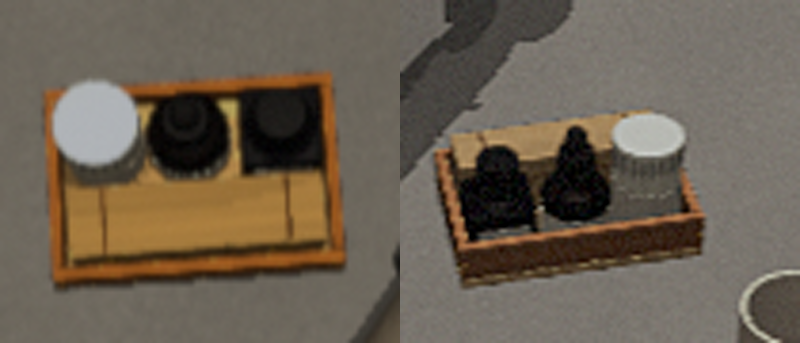

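All four stand side by side in the box in both views. Last, I compare the bystanders with the first pictures and sign off.

```bash
python3 - <<'E'
from h import *
p=viewer.snapshot('top')
ref=dict(rinse_mug=(199.7,131.7),eraser=(412.9,197.3),ruler=(126.9,153.9),brush=(118.1,289.6),palette=(314.7,281.2))
for t,v in ref.items():
    r=finder.spot_point(p,t); print(t,np.round([min(np.hypot(*(np.array(x['point'])-v)) for x in r)],1) if r else None,'px')
print(monitor.state()['contact_force'].round(1)); print(manip.sign_off())
E
```

```text
rinse_mug [1.3] px
eraser [2.2] px
ruler [2.9] px
brush [4.8] px
palette None px
[ 0.  -0.2  0. ]
the job is handed in; nothing more can be done
None
```

The pen case, the white paint jar and the black dropper bottle are now in the box beside the square bottle, and the job is handed in. I packed them in that order, finishing at about 31 s of the 72 s allowed. I found the case's -x wall and the jar's +y wall by light contact, backed off 2–3 mm, and lowered each object until the force reading showed it was on the floor.

**Checks on the packed box:** the last top and scene pictures show all four side by side, upright or flat, with nothing on a wall. The gripper was clear, with no force on it.

**Checks that were weaker or disagreed:**
- **Bystanders:** the mug, eraser and ruler were within 1–3 pixels of where they started. The brush read 4.8 pixels off (about 12 mm). I think that is detection scatter, since nothing touched it by my readings, but I did not confirm it.
- **Palette:** the detector missed it in the last picture. I did not check it again, but the arm never went near it at low height.
- **Full final scene picture:** I could not view it because the picture limit was reached, so the final visual check covers only the area around the box.
- **Silhouette fits:** the fits I tried for the square bottle and jar in the box, and for the held dropper bottle, were poor because parts were hidden. I went by the robot's own positions and contact forces instead.

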